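Slide the hatch of a pigeon carrier home under its gravity catch

ROBOT

A 6-joint arm with a two-finger parallel gripper is mounted at the origin on the work surface. World frame = base frame: x ahead of the robot, y to its left, z up, the work surface at z = 0. Lengths are in m, angles in rad, forces in N, time in s.
With the tool pointing down it reaches from about 0.35 to 0.775 m from the base axis. Payload 7.3 kg.
Tool frame: the origin (TCP) lies between the finger pads; the fingertips stand 8 mm ahead of it and the grasp point (between the pads) lies 11 mm behind it (robot.nose_length is the distance from the TCP to the fingertips, in m); z points along the fingers, y is the line along which they close (so a half turn about z gives the same grasp; the last joint's range is limited). The gripper opens to 92 mm and grips with 3 to 60 N. Pads are 19 mm wide; open, the fingers measure 130 mm over their backs; the gripper's body (75 mm by 190 mm) begins 47 mm behind the grasp point.
Start: joints at [1.185, 0.342, 1.524, -0, 1.275, -0.146], TCP at [0.125, 0.51, 0.235] pointing down, gripper open.
Joint ranges: [-2.53, 2.53], [-0.77, 2.02], [0.04, 2.7], [-1, 4.14], [0.28, 2.66], [-3.11, 3.11]. Speed limits (rad/s): [2.57, 2.57, 3.14, 3.14, 3.14, 3.14].

INTERFACE

Orientations are given as [roll, pitch, yaw] about the fixed x, y, z axes, in that order (R = Rz(yaw) Ry(pitch) Rx(roll)).
In Python, from cell import robot gives the robot as it stands. The module is installed in compiled form; this text tells all that it offers.
- The arm moves only by the shell command python3 -m jog 'ROWS' [FORCE]. ROWS is JSON, a list that holds one entry, the list of rows, each a list of 5 numbers: the gripper's target within -1 to 1 (fully open at 1, half-way at 0, shut at -1), then the shift along the tool's x, y, z in m, then the turn about the tool's z in rad. A call has 1 to 5 rows; each row is the pose to reach, as a shift and turn from the pose commanded when the call began, along the tool's axes at that moment; what a row does not reach only later rows make up. A row lasts 1/12 s, in which the tool goes at most 41.7 mm and 7.16 degrees, less where a joint would pass 70% of its speed; a pose out of reach is approached as far as the arm can. A call with a gripper value outside its range is refused whole. The fingers move at their own pace and stop on an object; FORCE is the grip in N (left out, the last holds). Time passes only in rows, so rows that repeat a pose let the fingers close. It gives the time, the measured TCP pose, the force, the opening and the grip force at its end, in the units of the state.
- robot.observe(): the state, without advancing time (a new reading comes with each control period).
- robot.read_camera(name): name is "side" or "top"; returns the picture (400x640x3 uint8, red, green, blue); there is no depth.
- robot.camera_model(name): a dict with "camera_matrix" (3x3 intrinsics, pixels), "position" and "attitude" of the camera in the world. Camera axes: x right, y down, z forward; pixel columns grow to the right and rows downward; lengths in m; the calibration is good to about 2 mm. A picture is of the moment at which its call begins. camera_model takes no time and is no camera call.
- robot.hand_in(): hands the job in; it is judged then, once.
The state is a dict: "time": time; "qpos": joint angles; "qvel": joint speeds; "joint_efforts": joint torques, N m; "tool_pos": TCP position; "tool_rot": TCP orientation; "contact_force": force on the tool from outside, world axes, zero at the start; "torque": the same for the moment, N m; "opening": finger opening in m; "grip_force": force on a finger pad.
Only numpy, scipy, OpenCV 4.12 (cv2) and the standard library are available. Lean on these libraries where they do the work, as an engineer would, in place of code of your own. Each camera call takes 0.05 s, during which the arm holds its last target. There are 200 camera calls.

TASK

Shut the pigeon carrier: lay the loose plywood hatch on the carrier's top and slide it, bevelled nose first, along the runners so that its own nose lifts the hanging steel catch, and push it gently home until the catch drops behind its tail edge. Then prove that it holds with a short steady pull back against the catch, about one kilo (10 N), and let go. Never touch the catch with the robot, never push or pull the hatch in its runners with more than two kilos (20 N), and leave the other things on the table alone.

Things in the scene. Friction and masses are not known exactly. Their poses are not given: they have to be found in the camera images.
- hatch_grip (a point): Middle of the loose hatch's wooden bow handle: a bar 90 mm long (along y), 16 mm thick (x), 24 mm high, standing across the middle of the hatch board. This point is 44 mm above the board's underside, 32 mm above its top, 85 mm behind the nose and 85 mm ahead of the tail. +x points to the nose, z up. The hatch starts flat on the table; 0.2 to 0.35 kg.
- hatch_tail (a point): Middle of the hatch's square tail edge, on its underside; axes as hatch_grip. The hatch is a plain plywood board 170 mm long (x), 150 wide (y), 12 thick; the top of its nose (+x end) is bevelled over the last 12 mm.
- carrier: The fixed pigeon carrier, a plywood box 400 (x) x 220 (y) x 200 mm high with wire bars on one side; origin under its centre. +x is the closing direction: the hatch comes from the -x end, flat on the top. The top has a port 120 x 110 mm (centre x +85) to cover. Runners 154 mm apart inside, x -70 to +186, with lead-ins flaring to 166 mm at x -110; lips 14.5 mm up over the edges from x +14 on.
- seat (a point): Point on the carrier's flat top, 200 mm above its origin, same axes; the hatch's tail lies near it when home. All x below are from here. The wooden frame on top (two runners, 20 mm high stop batten, catch, as one unit) is hand-fitted: it sits at the stated places or up to 12 mm nearer or farther along x, differently each time. Tail at x 0 = nose on the stop (170 mm ahead), +-12.
- catch_arm (a joint): Swing of the gravity catch, rad: 0 hanging down, 0.2 riding on the hatch. A steel arm 20 mm wide, y 48 to 68, sloping from a pin 27 mm over the top at x -57 (post on the +y runner, 38 mm high) to its tip at x -7. A nose pushed under it lifts it with a few N. It drops, by its weight of 0.12 kg, only in the last 2 mm before the stop; the hatch then has 4.5 mm of play.
- terminal: Grey timing terminal with keys, 105 x 170 x 55 mm, loose; origin under its centre. To be left alone.
- grit_bowl: White ceramic bowl, 110 mm wide, 42 mm high, loose; origin under its centre. To be left alone.
- drinker: White plastic bird drinker, 128 mm wide, 160 mm high, loose; origin under its centre. To be left alone.
Not all that is in view belongs to the job. Several things look just like the part that bears hatch_grip: the one meant starts nearest to the robot's base.

How it is judged:
On the way, in this order (a step that is already met when the one before it is completed fails the run):
1. the hatch, in the runners, carries the catch lifted on it (value of joint catch_arm above 0.12 rad and contact force between hatch and catch_arm above 0.1 N and x of hatch_tail in the frame of seat below -0.03 m), for 0.2 s.
2. the hatch is home and the catch has dropped behind its tail (value of joint catch_arm below 0.04 rad and x of hatch_tail in the frame of seat above -0.018 m), for 0.1 s.
3. the hatch is pulled back on the dropped catch, which takes over 4 N of the pull (value of joint catch_arm below 0.04 rad and contact force between hatch and catch_arm above 4 N), for 0.1 s.
At the end, for the whole second after the job is handed in: The hatch lies flat and nose first in the runners between the stop and the dropped catch: its tail within 20 mm of seat and at most 18 mm short of it (allowing for where the frame may sit), square within 0.05 rad; the catch hangs behind the tail (below 0.04 rad); the hatch rests (all of step 2 and distance between hatch_tail and seat below 0.02 m and angle between the x axis of hatch_tail and the x axis of seat, either way round below 0.05 rad and linear speed of hatch below 0.01 m/s); the robot touches nothing.
It fails at once if the robot touches the catch (contact force between any of the arm, the fingers and catch_arm above 0.5 N).
It fails at once if the hatch is forced against the runners, the stop or the catch with over 22 N (contact force between hatch and hatch_frame above 22 N).
It fails at once if the timing terminal is moved by more than 20 mm (distance of terminal from where it was at the start of the episode above 0.02 m).
It fails at once if the grit bowl is moved by more than 20 mm (distance of grit_bowl from where it was at the start of the episode above 0.02 m).
It fails at once if the drinker is moved by more than 20 mm (distance of drinker from where it was at the start of the episode above 0.02 m).
It also fails if it takes over 61 s, if anything falls off the work surface, if the arm or the gripper's body presses on something with over 40 N, if the wrist force passes 120 N, or if a joint passes its speed limit or range.

## Working session

There is one attempt and no reset: what is moved stays moved. The work goes in short steps, Python scripts to look and compute and a shell command to move; the robot and the scene stay as the last step left them, time stands still between calls to the robot, and variables do not carry over. Pictures are saved under pics/ and viewed, at most 13 in all, crops included, and the job is handed in when it is done.

```bash
mkdir -p pics; cat > h.py <<'E'
import numpy as np, cv2
from cell import robot
from scipy.spatial.transform import Rotation as R
def cam(n):
    m=robot.camera_model(n); K=np.array(m["camera_matrix"]); p=np.array(m["position"]); a=np.array(m["attitude"])
    A=a if a.shape==(3,3) else R.from_euler('xyz',a).as_matrix()
    return K,p,A
def ray(n,u,v,z):
    K,p,A=cam(n); d=A@np.linalg.solve(K,[u,v,1.]); return p+d*(z-p[2])/d[2]
def proj(n,P):
    K,p,A=cam(n); q=K@(A.T@(np.array(P)-p)); return q[:2]/q[2]
def snap(n,f,crop=None,s=1):
    im=robot.read_camera(n)[:,:,::-1].copy()
    if crop: x0,y0,x1,y1=crop; im=im[y0:y1,x0:x1]
    cv2.imwrite('pics/'+f,cv2.resize(im,None,fx=s,fy=s,interpolation=cv2.INTER_CUBIC)); return im
E
python3 - <<'E'
from h import *
snap('top','t0.png');snap('side','s0.png')
for n in('top','side'):print(robot.camera_model(n))
s=robot.observe();print(s)
E
```

```text
{'camera_matrix': array([[426.95042539,   0.        , 320.40131197],
       [  0.        , 426.95042539, 192.85469996],
       [  0.        ,   0.        ,   1.        ]]), 'position': array([ 0.40875424, -0.03083116,  1.59579477]), 'attitude': array([-3.01599828, -0.00714919, -1.59845451])}
{'camera_matrix': array([[404.20853254,   0.        , 317.135942  ],
       [  0.        , 404.20853254, 199.77874195],
       [  0.        ,   0.        ,   1.        ]]), 'position': array([ 0.13328476, -0.93326743,  1.21299072]), 'attitude': array([-2.37446437e+00,  2.03187820e-03, -4.94638521e-01])}
{'time': 0.1, 'qpos': array([ 1.18502893e+00,  3.42640337e-01,  1.52491421e+00,  5.99915533e-06,
        1.27539943e+00, -1.46036277e-01]), 'qvel': array([-0.00038044, -0.00255811, -0.00198632,  0.00050753, -0.00120588,
       -0.00080633]), 'joint_efforts': array([ 5.37256146e-04, -4.31998980e+01, -2.44699323e+01,  7.17605744e-02,
        5.25038852e-02, -8.11813857e-05]), 'tool_pos': array([0.12451921, 0.50966046, 0.23412359]), 'tool_rot': array([-3.14024665e+00, -2.03772691e-04,  2.90185965e+00]), 'contact_force': array([ 0.44150175, -0.52843676, -1.34154189]), 'torque': array([0.00319717, 0.05274734, 0.02388178]), 'grip_force': 0.0, 'opening': 0.09182053581258905}
```

View pics/t0.png

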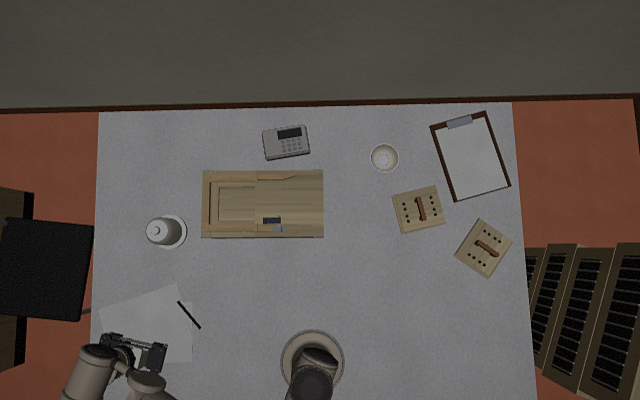

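View pics/s0.png

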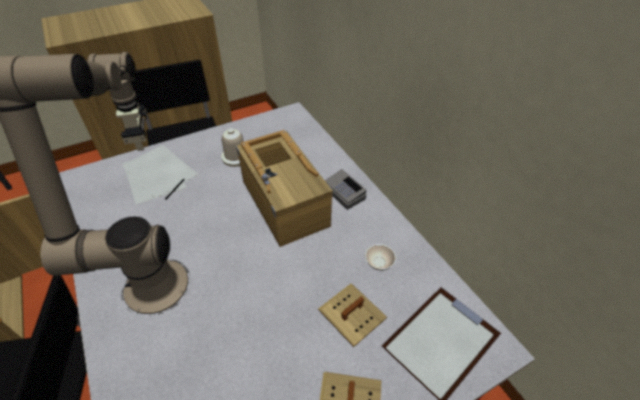

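The top view shows the carrier at about (262,204). Its stop batten is at the left end and the catch is near (272,225), so closing runs to the left in the image. The candidate hatches are A at (418,209) and B at (484,248). I'll measure their distances from the base and look at an enlarged crop.

```bash
python3 - <<'E'
from h import *
print('base px',proj('top',[0,0,0]))
for n,u,v in(('A',421,208),('B',487,247)):
    p=ray('top',u,v,0.044);print(n,p,np.hypot(p[0],p[1]))
im=robot.read_camera('top')[:,:,::-1]
a=cv2.resize(im[170:290,380:530],None,fx=5,fy=5,interpolation=cv2.INTER_CUBIC)
cv2.imwrite('pics/c1.png',a)
b=cv2.resize(im[160:245,195:330],None,fx=5.9,fy=5.9,interpolation=cv2.INTER_CUBIC)
cv2.imwrite('pics/c2.png',b)
E
```

```text
base px [311.78194162 361.79425114]
A [ 0.53872334 -0.41320168  0.044     ] 0.6789392194234662
B [ 0.39093106 -0.64407361  0.044     ] 0.753430755021678
```

View pics/c1.png

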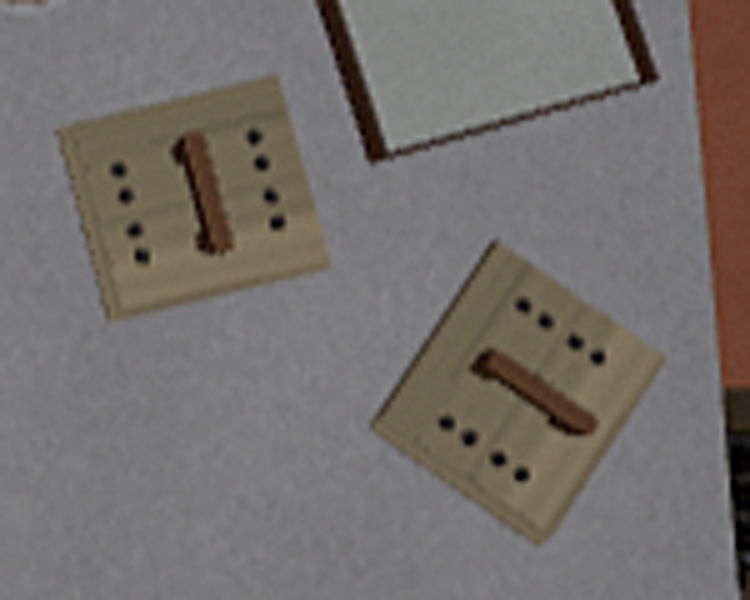

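View pics/c2.png

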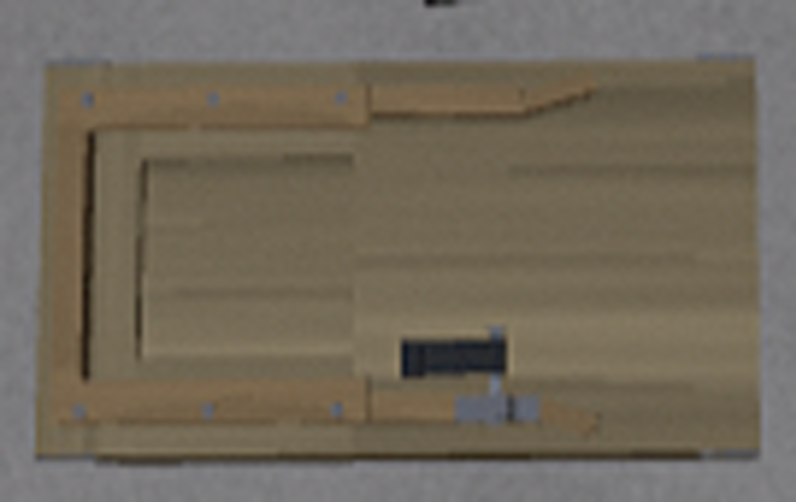

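The crop shows A at (418,209) with the bevel line along its left edge, so its nose faces left (+y). A is 0.68 m from the base and B is 0.75 m, so A is the hatch meant. In the carrier crop, the stop is at the left and the catch at about (272,220), on the lower runner. Next I'll refine the frames to sub-pixel.

```bash
cat >> h.py <<'E'
from scipy.ndimage import map_coordinates
def quad(im,c,w=4):
    """refine quad corners by max gradient line fits"""
    g=cv2.GaussianBlur(im.astype(np.float32),(0,0),0.7); c=np.array(c,float); L=[]
    for i in range(4):
        a,b=c[i],c[(i+1)%4]; d=(b-a)/np.linalg.norm(b-a); n=np.array([-d[1],d[0]]); pts=[]
        t=np.linspace(-w,w,8*w+1)
        for s in np.linspace(.12,.88,25):
            q=(a+s*(b-a))[:,None]+n[:,None]*t
            pr=np.stack([map_coordinates(g[:,:,k],[q[1],q[0]],order=1) for k in range(3)])
            e=np.abs(np.gradient(pr,axis=1)).sum(0)*np.exp(-(t/w)**2); pts.append(q[:,e.argmax()])
        L.append(cv2.fitLine(np.float32(pts),cv2.DIST_HUBER,0,.01,.01).ravel())
    out=[]
    for i in range(4):
        v0,p0=L[i-1][:2],L[i-1][2:]; v1,p1=L[i][:2],L[i][2:]
        s=np.linalg.solve(np.array([v0,-v1]).T,p1-p0); out.append(p0+s[0]*v0)
    return np.array(out)
E
python3 - <<'E'
from h import *
im=robot.read_camera('top')
for nm,c,z in(('A',[(392,196),(402,234),(446,223.4),(436,185.2)],.012),('car',[(203,171),(201.3,237.5),(323.8,237.5),(323.3,170.2)],.2)):
    q=quad(im,c,3); P=np.array([ray('top',u,v,z) for u,v in q])
    print(nm,q.round(1).tolist()); print(P.round(4).tolist())
    print('sides',[round(np.linalg.norm(P[i]-P[i-1]),4) for i in range(4)],'centre',P.mean(0).round(4))
    n=(P[0]+P[1]-P[2]-P[3]); m=P[0]+P[3]-P[1]-P[2]; print('yaw',np.degrees(np.arctan2(n[1],n[0])),np.degrees(np.arctan2(-m[0],m[1]))+180)
# handle top red-brown mask
hsv=cv2.cvtColor(im,cv2.COLOR_RGB2HSV)[185:235,392:447]
m=((hsv[:,:,0]<13)&(hsv[:,:,1]>70)).astype(np.uint8); r=cv2.minAreaRect(np.argwhere(m)[:,::-1].astype(np.float32)); print(m.sum(),r, ray('top',r[0][0]+392,r[0][1]+185,.05))
for k in range(3):
    print(np.abs(0) if 0 else '',end='')
E
```

```text
A [[390.70001220703125, 195.3000030517578], [401.1000061035156, 234.3000030517578], [446.0, 223.3000030517578], [435.1000061035156, 184.39999389648438]]
[[0.5921, -0.3104, 0.012], [0.4461, -0.3417, 0.012], [0.4819, -0.5107, 0.012], [0.6288, -0.4792, 0.012]]
sides [np.float64(0.1728), np.float64(0.1494), np.float64(0.1728), np.float64(0.1503)] centre [ 0.5372 -0.4105  0.012 ]
yaw 102.11016179381369 102.09796986395217
car [[202.39999389648438, 170.89999389648438], [200.3000030517578, 238.5], [324.1000061035156, 237.1999969482422], [322.29998779296875, 169.60000610351562]]
[[0.6684, 0.3429, 0.2], [0.4459, 0.3479, 0.2], [0.4391, -0.0536, 0.2], [0.6623, -0.0543, 0.2]]
sides [np.float64(0.3972), np.float64(0.2226), np.float64(0.4016), np.float64(0.2232)] centre [0.5539 0.1457 0.2   ]
yaw 89.07162488821636 89.26651476222375
65 ((28.09741973876953, 23.750717163085938), (23.76677894592285, 5.674050807952881), 74.47589111328125) [ 0.53557208 -0.40827805  0.05      ]
```

```bash
cat >> h.py <<'E'
def to(P,tooly=None):
    """shift in tool axes and turn (rad) to reach world TCP P with tool y at heading tooly deg"""
    s=robot.observe(); M=R.from_euler('xyz',s['tool_rot']).as_matrix()
    d=M.T@(np.array(P)-s['tool_pos']); h=np.degrees(np.arctan2(M[1,1],M[0,1])); t=0
    if tooly is not None: t=-np.radians((tooly-h+180)%360-180)
    print('t',round(s['time'],2),'pos',s['tool_pos'].round(4),'F',s['contact_force'].round(1),'op',round(s['opening'],4),'shift',d.round(4),'turn',round(t,4),'h',h.round(2))
E
python3 -m jog '[[[1,-0.02,-0.02,-0.03,0],[1,-0.045,-0.045,-0.05,0],[1,-0.07,-0.07,-0.07,0],[1,-0.097,-0.097,-0.08,0],[1,-0.125,-0.125,-0.085,0]]]'
python3 -m jog '[[[1,-0.027,-0.027,-0.008,0],[1,-0.054,-0.054,-0.016,0],[1,-0.08,-0.08,-0.024,0],[1,-0.106,-0.106,-0.032,0],[1,-0.13,-0.13,-0.04,0]]]'
python3 -m jog '[[[1,-0.025,-0.025,0,0],[1,-0.05,-0.05,0,0],[1,-0.075,-0.075,0,0],[1,-0.1,-0.1,0,0],[1,-0.122,-0.126,0,0]]]'
python3 -c "
from h import *
to([.538,-.410,.13],102.1);print(ray('top',262,202.9,.205))"
```

```text
time: 0.62
tool_pos: [0.217, 0.358, 0.3213]
tool_rot: [3.139, 0.001, 2.903]
contact_force: [1.1, 0.1, 0.1]
opening: 0.0919
grip_force: 0.0
time: 1.03
tool_pos: [0.3122, 0.1999, 0.3602]
tool_rot: [3.141, 0.0, 2.902]
contact_force: [1.5, 0.4, 0.4]
opening: 0.0919
grip_force: 0.0
time: 1.45
tool_pos: [0.4011, 0.0486, 0.3597]
tool_rot: [3.141, 0.0, 2.901]
contact_force: [0.4, 1.1, 0.0]
opening: 0.0917
grip_force: 0.0
t 1.45 pos [0.4011 0.0486 0.3597] F [0.4 1.1 0. ] op 0.0917 shift [-0.242  -0.4129  0.2296] turn -0.4513 h 76.24
[0.55602528 0.14622787 0.205     ]
```

```bash

python3 -m jog '[[[1,-0.018,-0.03,0.01,0],[1,-0.036,-0.06,0.02,0],[1,-0.053,-0.09,0.035,0],[1,-0.07,-0.12,0.05,0],[1,-0.085,-0.15,0.065,0]]]'
python3 -m jog '[[[1,-0.018,-0.03,0.015,0],[1,-0.035,-0.06,0.03,0],[1,-0.052,-0.09,0.045,0],[1,-0.07,-0.12,0.06,0],[1,-0.085,-0.143,0.075,0]]]'
python3 -m jog '[[[1,-0.015,-0.025,0.02,-0.09],[1,-0.03,-0.05,0.04,-0.18],[1,-0.045,-0.08,0.06,-0.27],[1,-0.06,-0.105,0.075,-0.36],[1,-0.072,-0.12,0.09,-0.451]]]' | head -2
python3 -m jog '[[[1,0,0,0,0],[1,0,0,0,0]]]' | head -2
python3 -c "
from h import *
to([.537,-.4100,.033],102.1)
im=snap('top','t1.png',(370,165,530,285),5)
to([.537,-.4100,.033],102.1)"
```

```text
time: 1.87
tool_pos: [0.4475, -0.1174, 0.2939]
tool_rot: [3.141, 0.0, 2.901]
contact_force: [0.5, 0.2, -0.8]
opening: 0.0918
grip_force: 0.0
time: 2.28
tool_pos: [0.496, -0.2772, 0.2185]
tool_rot: [-3.141, -0.0, 2.901]
contact_force: [-0.4, 0.8, 0.5]
opening: 0.0918
grip_force: 0.0
time: 2.7
tool_pos: [0.5369, -0.4111, 0.1278]
time: 2.87
tool_pos: [0.5367, -0.4083, 0.1277]
t 2.87 pos [ 0.5367 -0.4083  0.1277] F [-0.1  1.3  0.1] op 0.0917 shift [-0.0001 -0.002   0.0947] turn -0.0024 h 101.96
t 2.92 pos [ 0.5371 -0.4078  0.1291] F [0.6 0.1 0.4] op 0.0919 shift [ 0.0004 -0.0023  0.0961] turn -0.0019 h 101.99
```

View pics/t1.png

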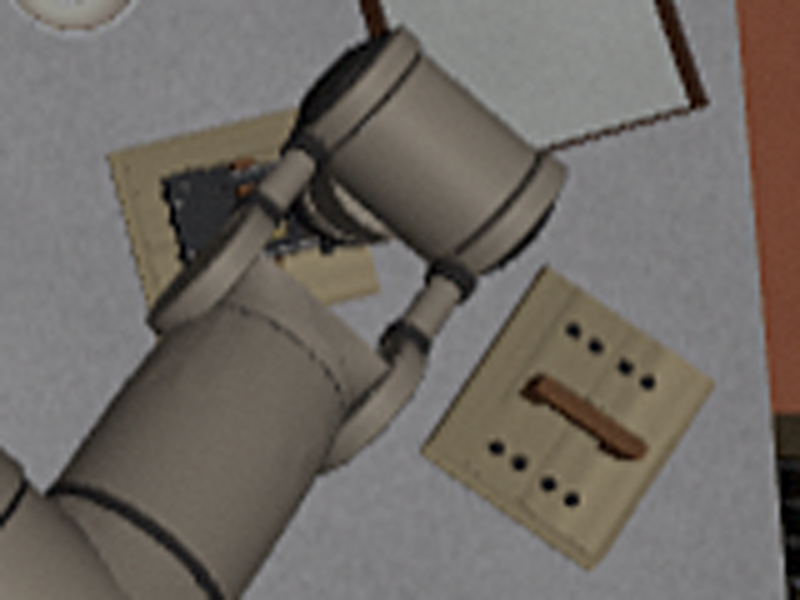

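The picture shows the gripper over hatch A, with its body around (230,215) in the crop, straddling the handle. I'll descend and close with a moderate grip.

```bash

python3 -m jog '[[[1,0,-0.002,0.025,-0.002],[1,0,-0.002,0.05,-0.002],[1,0,-0.002,0.075,-0.002],[1,0,-0.002,0.095,-0.002],[1,0,-0.002,0.095,-0.002]]]' 
python3 -m jog '[[[0,0,0,0,0],[-1,0,0,0,0],[-1,0,0,0,0],[-1,0,0,0,0],[-1,0,0,0,0]]]' 15
python3 -m jog '[[[-1,0,0,0,0],[-1,0,0,0,0],[-1,0,0,0,0],[-1,0,0,0,0],[-1,0,0,0,0]]]'
```

```text
time: 3.33
tool_pos: [0.5362, -0.4073, 0.0317]
tool_rot: [3.136, -0.004, -2.929]
contact_force: [-1.4, 0.5, -0.8]
opening: 0.0912
grip_force: 0.0
time: 3.75
tool_pos: [0.5383, -0.4106, 0.0362]
tool_rot: [-3.14, 0.001, -2.928]
contact_force: [0.2, -0.7, -0.0]
opening: 0.063
grip_force: 0.0
time: 4.17
tool_pos: [0.5378, -0.4102, 0.0346]
tool_rot: [3.141, -0.0, -2.928]
contact_force: [-0.6, 0.7, 0.0]
opening: 0.03
grip_force: 0.0
```

```bash

python3 -m jog '[[[-1,0,0,0,0],[-1,0,0,0,0],[-1,0,0,0,0],[-1,0,0,0,0],[-1,0,0,0,0]]]'
python3 -m jog '[[[-1,0,0,-0.01,0],[-1,0,0,-0.03,0],[-1,0,0,-0.06,0],[-1,0,0,-0.09,0],[-1,0,0,-0.12,0]]]'
python3 -m jog '[[[-1,0,0,-0.04,0],[-1,0,0,-0.08,0],[-1,0,0,-0.12,0],[-1,0,0,-0.16,0],[-1,0,0,-0.18,0]]]'
python3 -c "
from h import *
c=np.radians(89.2);f=np.array([np.cos(c),np.sin(c)]);S=np.array([.5545,.1457])
for x in(-.2,-.195,.085):print(x,S+f*x)
to([*(S-f*.2),.30],89.2)
snap('side','s1.png',(200,120,460,315),3)"
```

```text
time: 4.58
tool_pos: [0.5378, -0.4104, 0.0346]
tool_rot: [-3.141, 0.0, -2.928]
contact_force: [0.1, -1.1, -0.3]
opening: 0.0153
grip_force: 15.0
time: 5.0
tool_pos: [0.5373, -0.4097, 0.1559]
tool_rot: [3.14, -0.001, -2.928]
contact_force: [1.1, 0.5, -2.8]
opening: 0.0157
grip_force: 15.0
time: 5.42
tool_pos: [0.5379, -0.4102, 0.3413]
tool_rot: [-3.136, 0.004, -2.928]
contact_force: [0.9, 0.1, -2.3]
opening: 0.016
grip_force: 15.0
-0.2 [ 0.55170756 -0.0542805 ]
-0.195 [ 0.55177737 -0.04928099]
0.085 [0.55568679 0.23069171]
t 5.42 pos [ 0.5379 -0.4102  0.3413] F [ 0.9  0.1 -2.3] op 0.016 shift [-0.0887  0.3451  0.0397] turn 0.2273 h 102.23
```

View pics/s1.png

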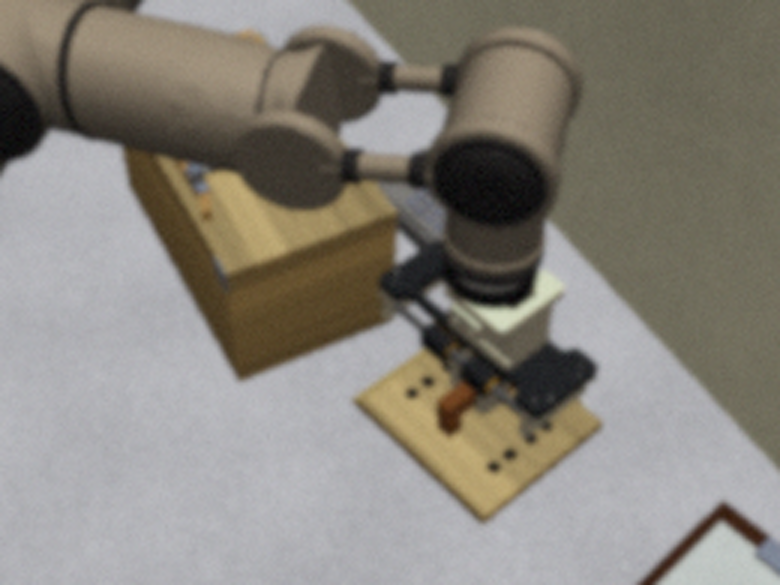

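The hatch is gripped and hangs level, with the handle at (455,405) in the crop. Now I'll carry it over the carrier's −x end and check alignment there.

```bash

python3 -m jog '[[[-1,-0.008,0.03,0,0],[-1,-0.017,0.065,0,0],[-1,-0.026,0.1,0.01,0],[-1,-0.035,0.137,0.015,0],[-1,-0.044,0.172,0.02,0]]]'
python3 -m jog '[[[-1,-0.01,0.037,0,0.045],[-1,-0.02,0.073,0,0.09],[-1,-0.03,0.11,0.01,0.135],[-1,-0.038,0.145,0.015,0.18],[-1,-0.0447,0.173,0.02,0.227]]]'
python3 -m jog '[[[-1,0,0,0,0],[-1,0,0,0,0],[-1,0,0,0,0]]]'
python3 -c "
from h import *
c=np.radians(89.2);f=np.array([np.cos(c),np.sin(c)]);S=np.array([.5545,.1457])
to([*(S-f*.2),.2346],89.2)
snap('top','t2.png',(190,145,390,295),4)"
```

```text
time: 5.88
tool_pos: [0.5432, -0.2305, 0.3128]
tool_rot: [3.139, -0.002, -2.929]
contact_force: [1.0, -0.4, -2.7]
opening: 0.016
grip_force: 15.0
time: 6.3
tool_pos: [0.5501, -0.0512, 0.2931]
tool_rot: [3.14, -0.003, 3.127]
contact_force: [0.3, -0.5, -4.1]
opening: 0.0155
grip_force: 15.0
time: 6.55
tool_pos: [0.551, -0.0545, 0.2941]
tool_rot: [-3.141, -0.001, 3.129]
contact_force: [0.2, -0.3, -3.3]
opening: 0.0159
grip_force: 15.0
t 6.55 pos [ 0.551  -0.0545  0.2941] F [ 0.2 -0.3 -3.3] op 0.0159 shift [-0.0007  0.0002  0.0595] turn 0.0012 h 89.27
```

View pics/t2.png

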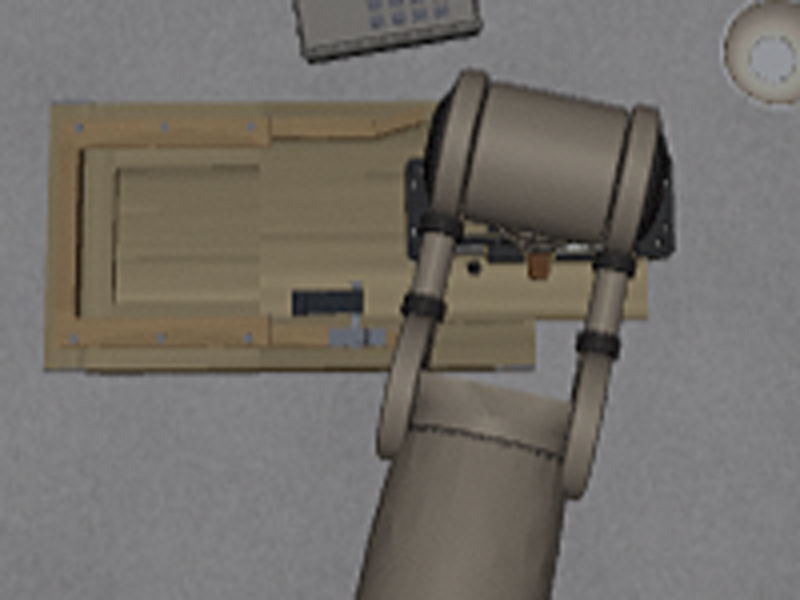

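The hatch is over the carrier's right end, with its lower edge at crop y≈319 and its handle end at (538,265). The runners' inner edges are at crop y≈136 and y≈323. I'll measure their lateral centre numerically.

```bash
python3 - <<'E'
from h import *
im=robot.read_camera('top').astype(float)
up=im[170:186,261:281].mean((1)); lo=im[218:242,259:263].mean(1); ha=im[218:232,305:335].mean(1)
for n,a,v0 in(('up',up,170),('lo',lo,218),('hatch',ha,218)):
    print(n,[(v0+i,*r.astype(int).tolist()) for i,r in enumerate(a)])
for u,v,z in((270,178.5,.2),(261,225,.2145),(261,225,.22),(320,224.5,.272)):print(u,v,z,ray('top',u,v,z))
E
```

```text
up [(170, 115, 109, 100), (171, 108, 97, 74), (172, 105, 95, 76), (173, 105, 96, 77), (174, 115, 101, 78), (175, 121, 102, 77), (176, 121, 102, 76), (177, 124, 105, 79), (178, 124, 105, 79), (179, 89, 73, 52), (180, 92, 82, 65), (181, 107, 98, 78), (182, 111, 101, 80), (183, 113, 103, 82), (184, 112, 102, 81), (185, 113, 103, 82)]
lo [(218, 126, 115, 92), (219, 128, 116, 92), (220, 130, 119, 95), (221, 134, 122, 98), (222, 133, 121, 97), (223, 126, 115, 92), (224, 114, 104, 83), (225, 104, 95, 76), (226, 118, 103, 80), (227, 125, 106, 79), (228, 122, 103, 77), (229, 122, 104, 78), (230, 118, 99, 75), (231, 100, 86, 64), (232, 102, 92, 72), (233, 108, 98, 78), (234, 108, 100, 80), (235, 110, 101, 80), (236, 102, 92, 72), (237, 59, 49, 31), (238, 109, 108, 112), (239, 129, 129, 131), (240, 128, 128, 129), (241, 127, 126, 129)]
hatch [(218, 125, 114, 92), (219, 127, 116, 93), (220, 130, 119, 96), (221, 131, 120, 97), (222, 124, 113, 91), (223, 112, 102, 81), (224, 100, 90, 70), (225, 108, 101, 89), (226, 117, 111, 99), (227, 118, 112, 100), (228, 117, 110, 98), (229, 113, 107, 95), (230, 112, 105, 94), (231, 112, 105, 94)]
270 178.5 0.2 [0.63692744 0.11959264 0.2       ]
261 225 0.2145 [0.48342799 0.14899693 0.2145    ]
261 225 0.22 [0.48313065 0.1482809  0.22      ]
320 224.5 0.272 [ 0.47688414 -0.04094075  0.272     ]
```

Runner centre is at about x=.5565 (at y≈.146) with a heading of 89.1°. I'll shift about 2.5 mm and lower.

```bash

python3 -m jog '[[[-1,-0.0025,0,0.02,0.002],[-1,-0.0025,0,0.04,0.002],[-1,-0.0025,0,0.05,0.002],[-1,-0.0025,0,0.055,0.002],[-1,-0.0025,0,0.057,0.002]]]'
python3 -m jog '[[[-1,0,0,0.001,0],[-1,0,0,0.001,0],[-1,0,0,0.002,0],[-1,0,0,0.002,0],[-1,0,0,0.002,0]]]'
python3 -m jog '[[[-1,0,0,0.0005,0],[-1,0,0,0.0005,0],[-1,0,0,0.001,0],[-1,0,0,0.001,0],[-1,0,0,0.001,0]]]'
python3 -c "
from h import *
to([.5534,-.0543,.2346],89.12)"
```

```text
time: 7.07
tool_pos: [0.5538, -0.055, 0.2371]
tool_rot: [3.141, -0.001, 3.125]
contact_force: [-0.4, -0.3, -2.4]
opening: 0.0159
grip_force: 15.0
time: 7.48
tool_pos: [0.5542, -0.0543, 0.2362]
tool_rot: [-3.141, 0.001, 3.126]
contact_force: [0.9, 0.1, -3.1]
opening: 0.0156
grip_force: 15.0
time: 7.9
tool_pos: [0.5541, -0.0543, 0.2348]
tool_rot: [3.142, 0.0, 3.126]
contact_force: [-0.5, -0.3, -1.3]
opening: 0.016
grip_force: 15.0
t 7.9 pos [ 0.5541 -0.0543  0.2348] F [-0.5 -0.3 -1.3] op 0.016 shift [ 0.0007 -0.      0.0002] turn -0.0003 h 89.1
```

```bash

python3 -m jog '[[[-1,0,0,0.0005,0],[-1,0,0,0.0005,0],[-1,0,0,0.001,0],[-1,0,0,0.001,0],[-1,0,0,0.001,0]]]' 5
python3 -m jog '[[[-1,0,0.006,0,0],[-1,0,0.012,0,0],[-1,0,0.018,0,0],[-1,0,0.024,0,0],[-1,0,0.03,0,0]]]'
python3 -m jog '[[[-1,0,0.003,0,0],[-1,0,0.006,0,0],[-1,0,0.009,0,0],[-1,0,0.012,0,0],[-1,0,0.015,0,0]]]'
```

```text
time: 8.32
tool_pos: [0.5541, -0.0544, 0.2347]
tool_rot: [-3.141, 0.001, 3.126]
contact_force: [-3.3, 0.6, 5.1]
opening: 0.0157
grip_force: 5.0
time: 8.73
tool_pos: [0.5553, -0.0252, 0.2347]
tool_rot: [-3.139, 0.003, 3.125]
contact_force: [0.1, -5.5, 4.4]
opening: 0.0161
grip_force: 5.0
time: 9.15
tool_pos: [0.5555, -0.0103, 0.2347]
tool_rot: [-3.139, 0.003, 3.125]
contact_force: [-0.7, -6.3, 5.6]
opening: 0.0159
grip_force: 5.0
```

```bash

python3 -m jog '[[[-1,0,0,-0.0005,0],[-1,0,0,-0.001,0],[-1,0,0,-0.001,0],[-1,0,0,-0.001,0]]]'
python3 -m jog '[[[-1,0,0.003,0,0],[-1,0,0.006,0,0],[-1,0,0.009,0,0],[-1,0,0.012,0,0],[-1,0,0.015,0,0]]]'
```

```text
time: 9.48
tool_pos: [0.555, -0.0091, 0.2347]
tool_rot: [3.141, 0.001, 3.126]
contact_force: [2.2, -0.4, 1.3]
opening: 0.0159
grip_force: 5.0
time: 9.9
tool_pos: [0.5548, 0.0059, 0.2347]
tool_rot: [-3.142, -0.0, 3.126]
contact_force: [0.4, -3.9, 1.4]
opening: 0.0153
grip_force: 5.0
```

```bash

python3 -m jog '[[[-1,0,0.004,0,0],[-1,0,0.008,0,0],[-1,0,0.012,0,0],[-1,0,0.016,0,0],[-1,0,0.02,0,0]]]'
python3 -m jog '[[[-1,0,0.004,0,0],[-1,0,0.008,0,0],[-1,0,0.012,0,0],[-1,0,0.016,0,0],[-1,0,0.02,0,0]]]'
python3 -c "
from h import *
to([.5565,.2307,.2346],89.12)"
```

```text
time: 10.32
tool_pos: [0.5552, 0.0261, 0.2347]
tool_rot: [3.142, -0.0, 3.126]
contact_force: [-0.7, -4.4, 1.9]
opening: 0.0161
grip_force: 5.0
time: 10.73
tool_pos: [0.5556, 0.0461, 0.2347]
tool_rot: [3.141, -0.0, 3.126]
contact_force: [0.2, -3.7, 2.3]
opening: 0.016
grip_force: 5.0
t 10.73 pos [0.5556 0.0461 0.2347] F [ 0.2 -3.7  2.3] op 0.016 shift [2.000e-03 1.846e-01 1.000e-04] turn -0.0004 h 89.1
```

```bash

python3 -m jog '[[[-1,0,0.004,0,0],[-1,0,0.008,0,0],[-1,0,0.012,0,0],[-1,0,0.016,0,0],[-1,0,0.02,0,0]]]'
python3 -m jog '[[[-1,0,0.004,0,0],[-1,0,0.008,0,0],[-1,0,0.012,0,0],[-1,0,0.016,0,0],[-1,0,0.02,0,0]]]'
python3 -m jog '[[[-1,0,0.004,0,0],[-1,0,0.008,0,0],[-1,0,0.012,0,0],[-1,0,0.016,0,0],[-1,0,0.02,0,0]]]'
python3 -c "
from h import *
snap('side','s2.png',(190,90,390,240),4)"
```

```text
time: 11.15
tool_pos: [0.5559, 0.066, 0.2347]
tool_rot: [3.142, -0.0, 3.126]
contact_force: [0.4, -4.4, 2.2]
opening: 0.0159
grip_force: 5.0
time: 11.57
tool_pos: [0.5562, 0.0861, 0.2347]
tool_rot: [3.141, -0.0, 3.126]
contact_force: [0.3, -4.3, 2.2]
opening: 0.0162
grip_force: 5.0
time: 11.98
tool_pos: [0.5565, 0.1061, 0.2347]
tool_rot: [3.142, -0.0, 3.126]
contact_force: [0.3, -3.2, 1.6]
opening: 0.0163
grip_force: 5.0
```

View pics/s2.png

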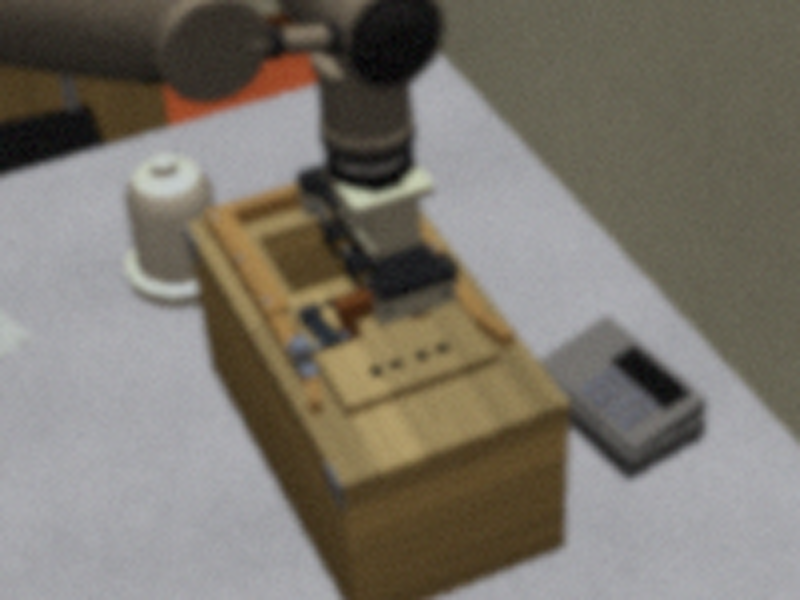

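The picture shows the hatch flat in the runners, tail edge at crop (330–500, 355–410). The dark catch at (320,325) rides on it beside the handle, clear of the fingers. I'll continue to just before the earliest possible stop.

```bash

python3 -m jog '[[[-1,0,0.004,0,0],[-1,0,0.008,0,0],[-1,0,0.012,0,0],[-1,0,0.016,0,0],[-1,0,0.02,0,0]]]'|sed -n 2,4p
python3 -m jog '[[[-1,0,0.004,0,0],[-1,0,0.008,0,0],[-1,0,0.012,0,0],[-1,0,0.016,0,0],[-1,0,0.02,0,0]]]'|sed -n 2,4p
python3 -m jog '[[[-1,0,0.004,0,0],[-1,0,0.008,0,0],[-1,0,0.012,0,0],[-1,0,0.016,0,0],[-1,0,0.02,0,0]]]'|sed -n 2,4p
python3 -m jog '[[[-1,0,0.004,0,0],[-1,0,0.008,0,0],[-1,0,0.012,0,0],[-1,0,0.016,0,0],[-1,0,0.02,0,0]]]'|sed -n 2,4p
python3 -m jog '[[[-1,0,0.004,0,0],[-1,0,0.008,0,0],[-1,0,0.012,0,0],[-1,0,0.016,0,0],[-1,0,0.02,0,0]]]'|sed -n 2,4p
```

```text
tool_pos: [0.5568, 0.126, 0.2347]
tool_rot: [3.141, -0.0, 3.126]
contact_force: [0.6, -4.5, 2.2]
tool_pos: [0.5571, 0.1461, 0.2347]
tool_rot: [3.142, -0.0, 3.126]
contact_force: [1.2, -3.7, 1.3]
tool_pos: [0.5574, 0.1661, 0.2347]
tool_rot: [3.141, -0.0, 3.126]
contact_force: [-0.4, -3.8, 0.7]
tool_pos: [0.5578, 0.186, 0.2347]
tool_rot: [3.141, -0.0, 3.126]
contact_force: [0.6, -3.5, 1.1]
tool_pos: [0.5581, 0.206, 0.2347]
tool_rot: [3.141, -0.0, 3.126]
contact_force: [-0.3, -3.6, 0.8]
```

```bash

python3 -m jog '[[[-1,0,0.0015,0,0],[-1,0,0.003,0,0],[-1,0,0.0045,0,0],[-1,0,0.006,0,0],[-1,0,0.007,0,0]]]'|sed -n 2,4p
python3 -m jog '[[[-1,0,0.0005,0,0],[-1,0,0.001,0,0],[-1,0,0.0015,0,0],[-1,0,0.002,0,0],[-1,0,0.002,0,0]]]'|sed -n 2,4p
python3 -m jog '[[[-1,0,0.0005,0,0],[-1,0,0.001,0,0],[-1,0,0.0015,0,0],[-1,0,0.002,0,0],[-1,0,0.002,0,0]]]'|sed -n 2,4p
```

```text
tool_pos: [0.5582, 0.2128, 0.2347]
tool_rot: [3.141, -0.0, 3.126]
contact_force: [-0.9, -3.9, 0.5]
tool_pos: [0.5582, 0.2147, 0.2347]
tool_rot: [3.141, 0.0, 3.126]
contact_force: [0.5, -1.8, 0.7]
tool_pos: [0.5583, 0.2168, 0.2347]
tool_rot: [3.141, 0.0, 3.126]
contact_force: [0.7, -2.2, 0.6]
```

```bash

python3 -m jog '[[[-1,0,0.0005,0,0],[-1,0,0.001,0,0],[-1,0,0.0015,0,0],[-1,0,0.002,0,0],[-1,0,0.002,0,0]]]'|sed -n 2,4p
python3 -m jog '[[[-1,0,0.0005,0,0],[-1,0,0.001,0,0],[-1,0,0.0015,0,0],[-1,0,0.002,0,0],[-1,0,0.002,0,0]]]'|sed -n 2,4p
python3 -m jog '[[[-1,0,0.0005,0,0],[-1,0,0.001,0,0],[-1,0,0.0015,0,0],[-1,0,0.002,0,0],[-1,0,0.002,0,0]]]'|sed -n 2,5p
```

```text
tool_pos: [0.5583, 0.2188, 0.2347]
tool_rot: [3.141, 0.0, 3.126]
contact_force: [0.3, -2.4, 0.1]
tool_pos: [0.5583, 0.2208, 0.2347]
tool_rot: [3.141, -0.0, 3.126]
contact_force: [-0.8, -2.7, -0.0]
tool_pos: [0.5584, 0.2228, 0.2347]
tool_rot: [3.141, 0.0, 3.126]
contact_force: [0.1, -2.1, 0.5]
opening: 0.0161
```

```bash

python3 -m jog '[[[-1,0,0.0005,0,0],[-1,0,0.001,0,0],[-1,0,0.0015,0,0],[-1,0,0.002,0,0],[-1,0,0.002,0,0]]]'|sed -n 2,4p
python3 -m jog '[[[-1,0,0.0005,0,0],[-1,0,0.001,0,0],[-1,0,0.0015,0,0],[-1,0,0.002,0,0],[-1,0,0.002,0,0]]]'|sed -n 2,4p
python3 -m jog '[[[-1,0,0.0005,0,0],[-1,0,0.001,0,0],[-1,0,0.0015,0,0],[-1,0,0.0015,0,0],[-1,0,0.0015,0,0]]]'|sed -n 2,5p
```

```text
tool_pos: [0.5584, 0.2248, 0.2347]
tool_rot: [3.141, 0.0, 3.126]
contact_force: [0.2, -2.5, -0.5]
tool_pos: [0.5584, 0.2268, 0.2347]
tool_rot: [3.141, -0.0, 3.126]
contact_force: [0.2, -2.1, 0.3]
tool_pos: [0.5584, 0.2283, 0.2347]
tool_rot: [3.141, 0.0, 3.126]
contact_force: [-0.5, -1.0, -1.3]
opening: 0.016
```

```bash

python3 -m jog '[[[-1,0,0.0005,0,0],[-1,0,0.001,0,0],[-1,0,0.001,0,0],[-1,0,0.001,0,0]]]'|sed -n 2,5p
python3 -m jog '[[[-1,0,0.0005,0,0],[-1,0,0.001,0,0],[-1,0,0.001,0,0],[-1,0,0.001,0,0]]]'|sed -n 2,5p
```

```text
tool_pos: [0.5585, 0.2292, 0.2347]
tool_rot: [3.141, -0.0, 3.126]
contact_force: [0.3, -2.6, -0.0]
opening: 0.0157
tool_pos: [0.5585, 0.2304, 0.2347]
tool_rot: [3.141, 0.0, 3.126]
contact_force: [0.1, -1.4, -1.9]
opening: 0.0159
```

```bash
python3 -c "
from h import *
snap('side','s3.png',(190,110,350,230),5)"
```

```text
(no output)
```

View pics/s3.png

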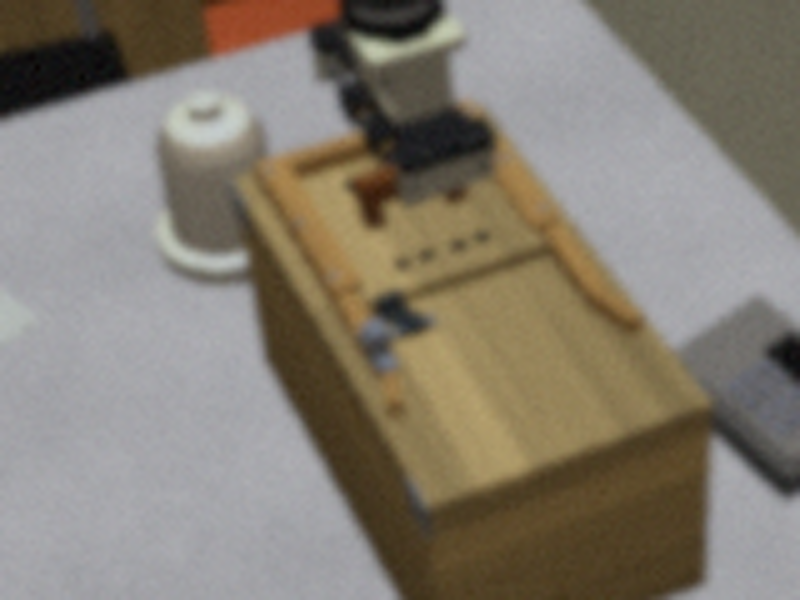

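The catch tip, about (395,300) in the crop, still lies on the board just at the tail edge, so a few mm remain. I'll keep nudging forward.

```bash

python3 -m jog '[[[-1,0,0.0005,0,0],[-1,0,0.001,0,0],[-1,0,0.0015,0,0],[-1,0,0.0015,0,0]]]'|sed -n 2,5p
python3 -m jog '[[[-1,0,0.0005,0,0],[-1,0,0.001,0,0],[-1,0,0.0015,0,0],[-1,0,0.0015,0,0]]]'|sed -n 2,5p
python3 -m jog '[[[-1,0,0.0005,0,0],[-1,0,0.001,0,0],[-1,0,0.001,0,0],[-1,0,0.001,0,0]]]'|sed -n 2,5p
```

```text
tool_pos: [0.5585, 0.2318, 0.2347]
tool_rot: [3.141, 0.0, 3.126]
contact_force: [0.1, -1.5, -0.8]
opening: 0.0161
tool_pos: [0.5583, 0.2326, 0.2347]
tool_rot: [-3.141, -0.001, 3.126]
contact_force: [-2.1, -4.6, 0.7]
opening: 0.0158
tool_pos: [0.5583, 0.2327, 0.2348]
tool_rot: [-3.139, -0.001, 3.125]
contact_force: [-2.9, -7.1, 1.8]
opening: 0.0162
```

The hatch has stopped at y≈.2327 with about 7 N. I'll check the catch at full magnification from the side camera.

```bash
python3 -c "
from h import *
a=snap('side','x.png',(235,140,325,207),1); b=snap('top','y.png',(235,180,325,247),1)
cv2.imwrite('pics/s4.png',cv2.resize(np.vstack([a,b])[:, :],None,fx=4.4,fy=4.4,interpolation=cv2.INTER_CUBIC))"
```

```text
(no output)
```

View pics/s4.png

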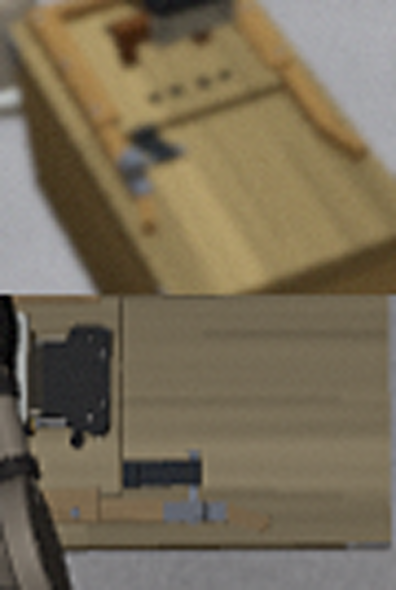

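The side view shows the catch close behind the tail edge. The top view has the catch end at crop x≈123 and the tail line at x≈122. I'll compare numerically with the initial picture, where the catch was hanging.

```bash
python3 - <<'E'
from h import *
im=robot.read_camera('top').astype(float).mean(2); t0=cv2.imread('pics/t0.png').astype(float).mean(2)
for n,a in(('t0',t0),('now',im)):
    print(n,'catch',a[219:223,256:286].mean(0).astype(int).tolist())
print('tail',im[190:212,256:272].mean(0).astype(int).tolist())
print('stop',t0[185:218,203:218].mean(0).astype(int).tolist())
for a in(209.5,210):print(ray('top',a,200,.22),ray('top',a,200,.2))
print('tail at stop?',ray('top',262.7,200,.212), ray('top',262.9,221,.205))
to([.5583,.2327,.2347])
E
```

```text
t0 catch [109, 111, 111, 110, 111, 113, 116, 30, 39, 41, 32, 42, 40, 41, 38, 41, 41, 40, 38, 41, 39, 38, 40, 37, 46, 120, 112, 110, 110, 110]
now catch [111, 112, 112, 112, 113, 114, 77, 35, 41, 41, 34, 42, 42, 42, 43, 42, 41, 41, 41, 41, 42, 40, 41, 38, 47, 123, 115, 113, 113, 113]
tail [41, 41, 45, 36, 82, 107, 69, 107, 103, 103, 103, 103, 102, 103, 102, 103]
stop [97, 95, 93, 94, 96, 96, 42, 52, 100, 100, 103, 103, 102, 100, 99]
[0.5684344  0.31384037 0.22      ] [0.57075568 0.31885087 0.2       ]
[0.56839101 0.31222633 0.22      ] [0.57071166 0.31721338 0.2       ]
tail at stop? [0.5647152  0.14295984 0.212     ] [0.49676691 0.1439277  0.205     ]
t 19.73 pos [0.5582 0.2327 0.2348] F [-2.  -7.8  1. ] op 0.016 shift [-0.0001 -0.      0.0001] turn 0 h 89.06
```

The catch profile matches the initial hanging one to the pixel (end at u=263, right end at u=280). A riding catch would show about 2 px left, so it has dropped and the hatch is on the stop. Now the pull test, with a firmer grip and small steps.

```bash

python3 -m jog '[[[-1,0,0,0,0],[-1,0,-0.0005,0,0],[-1,0,-0.001,0,0],[-1,0,-0.0015,0,0]]]' 25|sed -n '2,4p;6p'
python3 -m jog '[[[-1,0,-0.0005,0,0],[-1,0,-0.001,0,0],[-1,0,-0.0015,0,0],[-1,0,-0.002,0,0],[-1,0,-0.0025,0,0]]]'|sed -n '2p;4p;6p'
python3 -m jog '[[[-1,0,-0.0005,0,0],[-1,0,-0.001,0,0],[-1,0,-0.0015,0,0],[-1,0,-0.002,0,0]]]'|sed -n '2p;4p;6p'
```

```text
tool_pos: [0.5583, 0.2327, 0.2347]
tool_rot: [3.141, -0.001, 3.126]
contact_force: [-2.6, -1.4, -0.6]
grip_force: 25.0
tool_pos: [0.5587, 0.2305, 0.2347]
contact_force: [-0.6, 2.0, -1.7]
grip_force: 25.0
tool_pos: [0.5586, 0.2282, 0.2347]
contact_force: [0.9, 3.4, -1.5]
grip_force: 25.0
```

```bash

python3 -m jog '[[[-1,0,-0.0003,0,0],[-1,0,-0.0005,0,0],[-1,0,-0.0005,0,0],[-1,0,-0.0005,0,0]]]'|sed -n '2p;4p;6p'
python3 -m jog '[[[-1,0,-0.0003,0,0],[-1,0,-0.0006,0,0],[-1,0,-0.0006,0,0],[-1,0,-0.0006,0,0]]]'|sed -n '2p;4p;6p'
```

```text
tool_pos: [0.5587, 0.2281, 0.2349]
contact_force: [1.5, 4.4, -1.0]
grip_force: 25.0
tool_pos: [0.5588, 0.2279, 0.235]
contact_force: [2.7, 4.8, -1.8]
grip_force: 25.0
```

```bash

python3 -m jog '[[[-1,0,-0.0004,0,0],[-1,0,-0.0008,0,0],[-1,0,-0.0008,0,0],[-1,0,-0.0008,0,0]]]'|sed -n '2p;4p;6p'
python3 -m jog '[[[-1,0,-0.0004,0,0],[-1,0,-0.0008,0,0],[-1,0,-0.0008,0,0],[-1,0,-0.0008,0,0]]]'|sed -n '2p;4p;6p'
```

```text
tool_pos: [0.5589, 0.2277, 0.2352]
contact_force: [3.2, 8.1, -1.7]
grip_force: 25.0
tool_pos: [0.5591, 0.2275, 0.2354]
contact_force: [3.1, 10.5, -1.0]
grip_force: 25.1
```

About 10.5 N with the hatch held by the catch. I'll hold briefly, relax, release and lift off.

```bash

python3 -m jog '[[[-1,0,0,0,0],[-1,0,0,0,0],[-1,0,0,0,0],[-1,0,0,0,0]]]'|sed -n '2p;4p;6p'
python3 -m jog '[[[-1,0,0.001,0,0],[-1,0,0.002,0,0],[-1,0,0.003,0,0],[-1,0,0.0035,0,0],[-1,0,0.0035,0,0]]]'|sed -n '2p;4p;6p'
python3 -c "
from h import *
to([.5588,.229,.2347],89.1)"
```

```text
tool_pos: [0.559, 0.2275, 0.2354]
contact_force: [3.0, 10.3, -1.1]
grip_force: 25.1
tool_pos: [0.5585, 0.2283, 0.2347]
contact_force: [0.4, -0.5, -2.0]
grip_force: 25.0
t 22.9 pos [0.5585 0.2283 0.2347] F [ 0.4 -0.5 -2. ] op 0.0158 shift [-0.0003  0.0007  0.    ] turn -0.0002 h 89.09
```

```bash

python3 -m jog '[[[-1,0,0,0,0],[-0.5,0,0,0,0],[-0.3,0,0,0,0],[0,0,0,0,0],[0,0,0,0,0]]]' 5 |sed -n '2p;4,6p'
python3 -m jog '[[[0,0,0,0,0],[0,0,0,0,0],[0,0,0,0,0],[0,0,0,0,0],[0,0,0,0,0]]]'|sed -n '2p;4,6p'
python3 -m jog '[[[0,0,0,-0.01,0],[0,0,0,-0.03,0],[0,0,0,-0.055,0],[0,0,0,-0.08,0],[0,0,0,-0.1,0]]]'|sed -n '2p;4,6p'
python3 -m jog '[[[0,0,0,-0.02,0],[0,0,0,-0.04,0],[0,0,0,-0.05,0],[0,0,0,-0.05,0],[0,0,0,-0.05,0]]]'|sed -n '2p;4,6p'
python3 -c "
from h import *
im=robot.read_camera('top').astype(float).mean(2)
print('catch',im[219:223,256:286].mean(0).astype(int).tolist());print('tail',im[190:212,256:272].mean(0).astype(int).tolist())
snap('side','s5.png',(190,90,390,240),4)"
```

```text
tool_pos: [0.5584, 0.2289, 0.2349]
contact_force: [0.3, -0.5, 0.1]
opening: 0.0385
grip_force: 0.0
tool_pos: [0.5585, 0.2289, 0.2347]
contact_force: [-0.4, 0.1, 0.2]
opening: 0.0455
grip_force: 0.0
tool_pos: [0.5586, 0.229, 0.3377]
contact_force: [0.7, -0.1, -0.8]
opening: 0.0459
grip_force: 0.0
tool_pos: [0.5585, 0.229, 0.3854]
contact_force: [-0.7, -0.8, 0.0]
opening: 0.0456
grip_force: 0.0
catch [114, 112, 112, 112, 113, 115, 118, 33, 40, 41, 32, 44, 42, 39, 43, 42, 43, 44, 42, 41, 42, 40, 41, 37, 48, 124, 115, 114, 113, 114]
tail [105, 102, 102, 101, 102, 102, 102, 71, 107, 104, 103, 103, 103, 103, 103, 103]
```

View pics/s5.png

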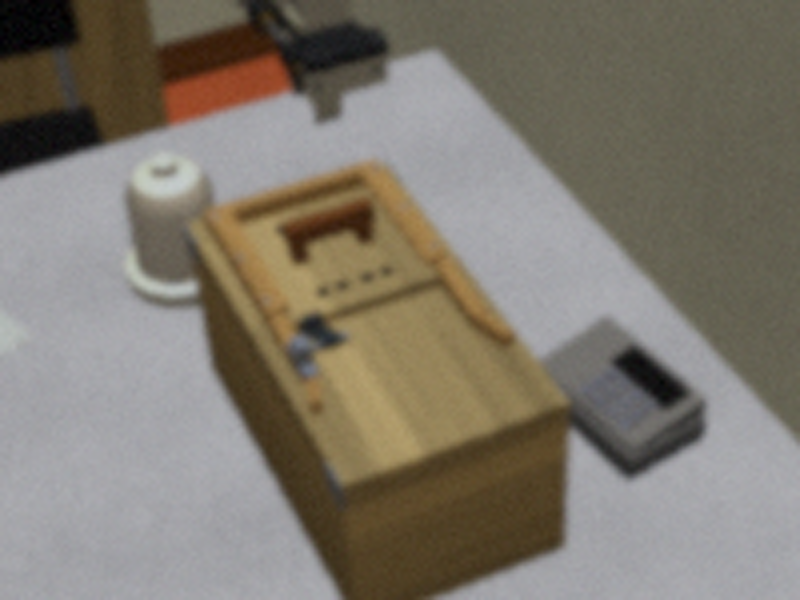

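The hatch lies flat and square in the runners, with its tail line at crop y≈290–310. The catch hangs behind the tail at (320,330), and the gripper is clear. Handing in.

```bash
python3 -c "
from cell import robot
print(robot.hand_in())"
```

```text
the job is handed in; nothing more can be done
None
```

The hatch is home with the catch dropped behind its tail; it held a steady pull of about 10 N, I let go and backed the gripper clear, and the job is handed in (the hand-in returned no verdict).

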